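Open the hose outlet beside the jug

ROBOT

A 6-joint arm with a two-finger parallel gripper is mounted at the origin on the work surface. World frame = base frame: x ahead of the robot, y to its left, z up, the work surface at z = 0. Lengths are in m, angles in rad, forces in N, time in s.
With the tool pointing down it reaches from about 0.25 to 0.725 m from the base axis. Payload 9.7 kg.
Tool frame: the origin (TCP) lies midway between the tips of the shut fingers; the grasp point (between the pads) lies 19 mm behind it (ctrl.grip_depth is the distance from the TCP to the grasp point, in m); z points along the fingers, y is the line along which they close (so a half turn about z gives the same grasp; the last joint's range is limited). The gripper opens to 85 mm and grips with 20 to 120 N. Pads are 22 mm wide; open, the fingers measure 114 mm over their backs; the gripper's body (76 mm by 85 mm) begins 54 mm behind the grasp point. The pads swing forward as they close: fully open they stand 13 mm farther back than shut.
Start: joints at [1.266, 0.087, 0.176, 1.66, 0, 1.571], TCP at [0.165, 0.525, 0.231] pointing down, gripper open.
Joint ranges: [-3.13, 3.13], [-0.85, 1.81], [-1.15, 1.24], [-2.2, 2.28], [-1.44, 1.52], [-3.14, 3.14]. Speed limits (rad/s): [2.22, 2.22, 2.57, 3.14, 3.14, 3.14].

INTERFACE

Orientations are given as a unit quaternion [w, x, y, z].
In Python, from bench import ctrl, vision, workorder, look_for gives the robot as it stands.
- The arm moves only by the shell command python3 -m creep 'ROWS' [FORCE]. ROWS is JSON, a list that holds one entry, the list of rows, each a list of 7 numbers: the turn, a rotation vector about the tool's x, y, z in rad, then the shift along the tool's x, y, z in m, then the closure, from -1 (fully open) to 1 (shut). A call has 1 to 8 rows; each row shifts and turns the commanded pose from where the row before left it, along the tool's axes as they then stand; what a row does not reach is not made up. A row lasts 1/10 s, in which the tool goes at most 50 mm and 8.59 degrees, less where a joint would pass 70% of its speed; a pose out of reach is approached as far as the arm can. A call with a gripper value outside its range is refused whole. The fingers move at their own pace and stop on an object; FORCE is the grip in N (left out, the last holds). Time passes only in rows, so rows that do not move let the fingers close. It gives the time, the measured TCP pose, the force, the opening and the grip force at its end, in the units of the state.
- ctrl.read_state(): the state, without advancing time (a new reading comes with each control period).
- vision.get_image(name): name is "scene" or "side" or "wrist"; returns the picture (420x560x3 uint8, red, green, blue); there is no depth.
- vision.calibration(name): a dict with "fx", "fy", "cx", "cy" (pixels), "position" and "rotation" of the camera in the world. Camera axes: x right, y up, looking along -z (the intrinsics and any distortion apply to the point x, -y, -z); pixel columns grow to the right and rows downward; lengths in m; the calibration is good to about 2 mm. A picture is of the moment at which its call begins: read the wrist's pose just before it. calibration takes no time and is no camera call; for the wrist camera it gives the pose at the moment of the call.
- workorder.close_job(): hands the job in; it is judged then, once.
Trained networks look in the newest picture that a camera, given by its name, has taken for a name from the list of things; names that differ only in an ending like _2 or _b are one class to them, and where a whole thing is asked for, a point or a joint stands for the part that bears it (a point fixed in the world has none). Each returns a list of dicts, best first, with "p" (0 to 1); they miss things now and then, are a little off and sometimes report something else, mostly with a low value. They report only what shows in the picture. A call takes as long as a camera call. They do not tell look-alikes from the thing itself.
- look_for(target, camera): "box" ([centre column, centre row, width, height] in pixels, round what is visible of it).
The state is a dict: "t": time; "joint_pos": joint angles; "qvel": joint speeds; "tau": joint torques, N m; "position": TCP position; "tcp_rot": TCP orientation; "wrist_force": force on the tool from outside, world axes, zero at the start; "ft_torque": the same for the moment, N m; "grip_width": finger opening in m; "grasp_force": force on a finger pad.
Only numpy, scipy, OpenCV 4.12 (cv2) and the standard library are available. Lean on these libraries where they do the work, as an engineer would, in place of code of your own. Each camera call takes 0.05 s, during which the arm holds its last target. There are 200 camera calls.

TASK

Get the hose outlet on the jug's side of the niche ready for a hose: first shut its stop valve fully with the handwheel (clockwise), then take off its screw cap. One of the two outlets has a reverse thread and nobody remembers which, so feel which way this cap loosens. Finish while still holding the cap, upright and still, a few centimetres straight above its outlet; leave the other standpipe and the things on the sill as they are.

Things in the scene. Friction and masses are not known exactly. Their poses are not given: they have to be found in the camera images.
- stand_a: One of two alike fixed water standpipes: a level 3/4-inch steel pipe (axis 45 mm above the sill) along the body's y axis, with a brass gate valve under a handwheel at y = -70 mm and an upturned capped hose outlet at y = +70 mm (x = 0 for both). Origin on the sill, midway between valve and outlet. It stands in the left (y > 0) or the right (y < 0) half of the sill, somewhat turned.
- wheel_a (a point): Centre of this standpipe's cast-iron handwheel, 135 mm above the sill: level round rim of 63 mm outer diameter, 10 mm thick, four spokes, vertical axis. 62 mm of clear height below it beside the valve bonnet (bonnet 38 mm across).
- rim_a (a point): A point on that handwheel's rim, 26.5 mm from its centre; it goes round with the wheel.
- valve_a (a joint): Angle in rad of that handwheel from fully shut: 0 = shut against its seat (hard stop), grows anticlockwise seen from above; starts 2.8 to 4.2 (open). Turn clockwise to shut. Friction about 0.12 N m; it stays where it is left and does not rise.
- cap_a_mid (a point): Centre (half-way up, on the axis) of this standpipe's loose brass screw cap, 110 to 225 g: knurled round cap, 54 mm in diameter and 32 mm high, open below, z axis up. Seated, this point is 10 mm below the outlet's rim (105 mm above the sill) and the cap's top is at 121 mm. Its thread: see cap_a.
- outlet_a (a point): Centre of the rim (top) of this standpipe's hose outlet, 115 mm above the sill, on the cap's axis; the neck is 34 mm in diameter, 43 mm over its thread. z points up.
- cap_a: Same cap, origin on the axis at its lower edge. It sits slack on a three-start thread. Turned the wrong way it comes up solid within 0.2 rad; the loosening way it can be lifted off after 0.75 to 1.0 rad and comes up solid again at 1.35 to 1.6 rad (lifts off there too). One cap loosens anticlockwise from above, the other (left-hand thread) clockwise; they look alike, either may be on either side.
- stand_b: One of two alike fixed water standpipes: a level 3/4-inch steel pipe (axis 45 mm above the sill) along the body's y axis, with a brass gate valve under a handwheel at y = -70 mm and an upturned capped hose outlet at y = +70 mm (x = 0 for both). Origin on the sill, midway between valve and outlet. It stands in the left (y > 0) or the right (y < 0) half of the sill, somewhat turned.
- wheel_b (a point): Centre of this standpipe's cast-iron handwheel, 135 mm above the sill: level round rim of 63 mm outer diameter, 10 mm thick, four spokes, vertical axis. 62 mm of clear height below it beside the valve bonnet (bonnet 38 mm across).
- rim_b (a point): A point on that handwheel's rim, 26.5 mm from its centre; it goes round with the wheel.
- valve_b (a joint): Angle in rad of that handwheel from fully shut: 0 = shut against its seat (hard stop), grows anticlockwise seen from above; starts 2.8 to 4.2 (open). Turn clockwise to shut. Friction about 0.12 N m; it stays where it is left and does not rise.
- cap_b_mid (a point): Centre (half-way up, on the axis) of this standpipe's loose brass screw cap, 110 to 225 g: knurled round cap, 54 mm in diameter and 32 mm high, open below, z axis up. Seated, this point is 10 mm below the outlet's rim (105 mm above the sill) and the cap's top is at 121 mm. Its thread: see cap_b.
- outlet_b (a point): Centre of the rim (top) of this standpipe's hose outlet, 115 mm above the sill, on the cap's axis; the neck is 34 mm in diameter, 43 mm over its thread. z points up.
- cap_b: Same cap, origin on the axis at its lower edge. It sits slack on a three-start thread. Turned the wrong way it comes up solid within 0.2 rad; the loosening way it can be lifted off after 0.75 to 1.0 rad and comes up solid again at 1.35 to 1.6 rad (lifts off there too). One cap loosens anticlockwise from above, the other (left-hand thread) clockwise; they look alike, either may be on either side.
- jug_mid (a point): Half-way up the blue plastic jug (175 mm tall, 112 mm diameter, hinged spout flap on top, handle), standing at the far left or far right of the standpipes. The standpipe in the same half of the sill is the one to open.
- tumbler_mid (a point): Half-way up an empty steel tumbler (110 mm tall, 72 mm rim), standing on the other side from the jug. Bystander.
- bowl: White ceramic bowl, 150 mm wide, 60 mm tall, beyond the standpipes; origin under its middle. Bystander.
- ladle: Steel ladle lying on the sill beyond the standpipes, cup 76 mm wide at its origin, handle along its +y, 310 mm long in all. Bystander.
Mind the look-alikes: they are no part of the job. What is shaped like the cap_b but green or pink is not meant.

How it is judged:
By the outcome, as a careful person would: the job done as asked, in the order asked, and still so for the second after the job is handed in, while the arm keeps its last pose, push and grip.
It also fails if it takes over 54 s, if anything falls off the work surface, if the arm or the gripper's body presses on something with over 40 N, if the wrist force passes 120 N, or if a joint passes its speed limit or range.

## Working session

There is one attempt and no reset: what is moved stays moved. The work goes in short steps, Python scripts to look and compute and a shell command to move; the robot and the scene stay as the last step left them, time stands still between calls to the robot, and variables do not carry over. Pictures are saved under pics/ and viewed, at most 10 in all, crops included, and the job is handed in when it is done.

```bash
ls; mkdir -p pics
python3 - <<'E'
from bench import ctrl, vision, workorder, look_for
import cv2, numpy as np
ims=[]
for n in ["scene","side"]:
    im=vision.get_image(n); ims.append(im)
    c=vision.calibration(n); print(n,c)
    for t in ["jug_mid","wheel_a","cap_a","stand_a","tumbler_mid"]:
        print(t,[(np.round(d["box"]).tolist(),round(d["p"],2)) for d in look_for(t,n)][:4])
    cv2.imwrite(f"pics/{n}0.png",im[:,:,::-1])
print(ctrl.read_state())
E
```

```text
pics
scene {'fx': 408.50612133791554, 'fy': 408.50612133791554, 'cx': 278.99725356999, 'cy': 213.58187733025255, 'position': array([ 1.15314847, -0.1660565 ,  1.04314831]), 'rotation': array([0.77849198, 0.20821606, 0.1594173 , 0.5702477 ])}
jug_mid [([83.0, 234.0, 62.0, 69.0], 0.96), ([365.0, 158.0, 22.0, 20.0], 0.43), ([436.0, 161.0, 34.0, 40.0], 0.34)]
wheel_a [([331.0, 175.0, 21.0, 15.0], 0.77), ([173.0, 223.0, 29.0, 17.0], 0.67)]
cap_a [([230.0, 218.0, 24.0, 18.0], 0.96), ([257.0, 206.0, 16.0, 23.0], 0.89), ([205.0, 209.0, 19.0, 21.0], 0.87), ([365.0, 159.0, 24.0, 21.0], 0.62)]
stand_a [([194.0, 231.0, 98.0, 46.0], 0.94), ([333.0, 193.0, 68.0, 55.0], 0.69)]
tumbler_mid [([435.0, 160.0, 30.0, 40.0], 0.87)]
side {'fx': 459.4238606690136, 'fy': 459.4238606690136, 'cx': 286.8842176531793, 'cy': 203.3070202389278, 'position': array([0.04751701, 1.005433  , 0.91065989]), 'rotation': array([-0.2338514 , -0.12373875,  0.4529649 ,  0.85136658])}
jug_mid []
wheel_a [([287.0, 236.0, 27.0, 15.0], 0.74)]
cap_a [([319.0, 192.0, 16.0, 17.0], 0.67), ([272.0, 278.0, 26.0, 28.0], 0.56), ([298.0, 
[... 174 characters left out ...]
.0, 49.0], 0.77)]
{'t': 0.6, 'joint_pos': array([1.26602977e+00, 8.69210471e-02, 1.75923549e-01, 1.65979664e+00,
       1.93854923e-07, 1.57078927e+00]), 'qvel': array([-0.00017697, -0.00050617, -0.00099477, -0.00016619,  0.00063641,
       -0.00263196]), 'tau': array([ 7.86283144e-04, -5.19819438e+01,  4.64695930e+01,  1.16463510e-03,
       -3.85938313e-05,  1.59814647e-06]), 'position': array([0.16504121, 0.52466229, 0.23128469]), 'tcp_rot': array([7.01122525e-08, 1.51790736e-01, 9.88412653e-01, 1.09505750e-06]), 'wrist_force': array([-0.01258547,  0.61882544, -0.26508822]), 'ft_torque': array([-0.01678749, -0.01054782,  0.02862888]), 'grasp_force': 0.0, 'grip_width': 0.08527908626857399}
```

View pics/scene0.png

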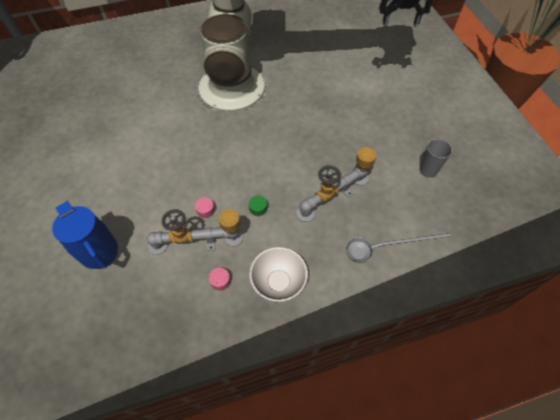

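View pics/side0.png

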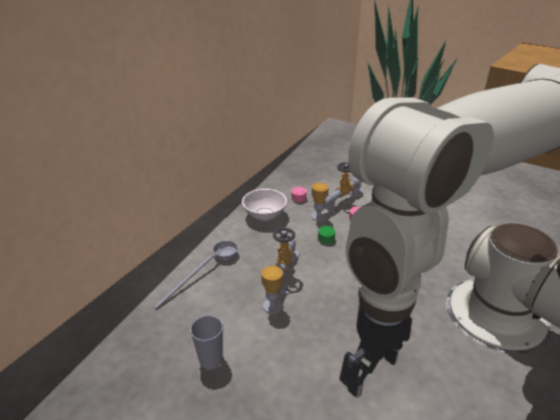

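The jug is at the far left of the scene view (83,234), so the stand with its wheel at (173,221) and cap at (230,219) is the target. The same stand in the side view has its wheel at (345,167) and cap at (320,192). The green cap (258,205) and pink caps (205,207) and (219,278) are decoys.

```bash
cat > h.py <<'E'
import numpy as np, cv2
from scipy.spatial.transform import Rotation as R
from bench import ctrl, vision, workorder, look_for
def rot(q): return R.from_quat(q,scalar_first=True)
def ray(c,u,v):
    d=rot(c["rotation"]).apply([(u-c["cx"])/c["fx"],-(v-c["cy"])/c["fy"],-1]); return c["position"],d
def onz(c,u,v,z):
    p,d=ray(c,u,v); return p+d*(z-p[2])/d[2]
def proj(c,P):
    x=rot(c["rotation"]).inv().apply(np.asarray(P)-c["position"]); return c["cx"]+c["fx"]*x[0]/-x[2], c["cy"]-c["fy"]*x[1]/-x[2]
def delta(P,yaw=None):
    """tool-frame shift to world TCP point P from current state"""
    s=ctrl.read_state(); return rot(s["tcp_rot"]).inv().apply(np.asarray(P)-s["position"])
E
python3 - <<'E'
from h import *
np.set_printoptions(precision=4,suppress=True)
c=vision.calibration("scene"); s=vision.calibration("side")
print("cap",onz(c,230,218.5,.105),onz(s,319.5,192,.105))
print("wheel",onz(c,173.3,221,.135),onz(s,345,167,.135))
print("jug",onz(c,83,234,.09))
print("wheel2",onz(c,330,175,.135),"cap2",onz(c,365.5,158,.108))
for n,uv in dict(green=(258,205),p1=(205,207),p2=(219,278)).items(): print(n,onz(c,*uv,.016))
w=vision.calibration("wrist"); st=ctrl.read_state()
Rt=rot(st["tcp_rot"]); print("wristcam in tool",Rt.inv().apply(w["position"]-st["position"]),(Rt.inv()*rot(w["rotation"])).as_matrix(),w["fx"],w["cx"],w["cy"])
print(Rt.as_matrix())
E
```

```text
cap [ 0.5997 -0.1393  0.105 ] [ 0.5989 -0.1337  0.105 ]
wheel [ 0.5803 -0.2803  0.135 ] [ 0.5764 -0.2774  0.135 ]
jug [ 0.5182 -0.5209  0.09  ]
wheel2 [0.5678 0.1526 0.135 ] cap2 [0.5255 0.2807 0.108 ]
green [ 0.5278 -0.0468  0.016 ]
p1 [ 0.4867 -0.1977  0.016 ]
p2 [ 0.7164 -0.2089  0.016 ]
wristcam in tool [ 0.0762 -0.0014 -0.1417] [[ 0.001   0.954   0.2999]
 [ 1.     -0.0009 -0.0004]
 [-0.0001  0.2999 -0.954 ]] 315.65200286875074 281.31095542092106 212.81749806883562
[[-0.9539  0.3001  0.    ]
 [ 0.3001  0.9539  0.    ]
 [ 0.      0.     -1.    ]]
```

```bash
python3 -m creep '[[[0,0,0,-0.026,-0.0267,-0.0008,-1],[0,0,0,-0.026,-0.0267,-0.0008,-1],[0,0,0,-0.026,-0.0267,-0.0008,-1],[0,0,0,-0.026,-0.0267,-0.0008,-1],[0,0,0,-0.026,-0.0267,-0.0008,-1],[0,0,0,-0.026,-0.0267,-0.0008,-1],[0,0,0,-0.026,-0.0267,-0.0008,-1],[0,0,0,-0.026,-0.0267,-0.0008,-1]]]' 40
python3 -m creep '[[[0,0,0,-0.026,-0.0267,-0.0008,-1],[0,0,0,-0.026,-0.0267,-0.0008,-1],[0,0,0,-0.026,-0.0267,-0.0008,-1],[0,0,0,-0.026,-0.0267,-0.0008,-1],[0,0,0,-0.026,-0.0267,-0.0008,-1],[0,0,0,-0.026,-0.0267,-0.0008,-1],[0,0,0,-0.026,-0.0267,-0.0008,-1],[0,0,0,-0.026,-0.0267,-0.0008,-1]]]'
python3 -c "
from h import *;print(ctrl.read_state()['joint_pos'])"
```

```text
t: 1.4
position: [0.2997, 0.2571, 0.2379]
tcp_rot: [0.0, 0.152, 0.988, 0.0]
wrist_force: [0.6, 0.3, 0.3]
grip_width: 0.0854
grasp_force: 0.0
t: 2.2
position: [0.4341, -0.0093, 0.2443]
tcp_rot: [0.0, 0.152, 0.988, 0.0]
wrist_force: [1.0, -0.2, -0.2]
grip_width: 0.0856
grasp_force: 0.0
[-2.14745750e-02 -1.82670222e-01 -5.76369442e-02  1.69515119e+00
  4.09868724e-05  2.83562290e-01]
```

```bash
python3 -m creep '[[[0,0,0,-0.026,-0.0267,-0.0008,-1],[0,0,0,-0.026,-0.0267,-0.0008,-1],[0,0,0,-0.026,-0.0267,-0.0008,-1],[0,0,0,-0.026,-0.0267,-0.0008,-1],[0,0,0,-0.026,-0.0267,-0.0008,-1],[0,0,0,-0.026,-0.0267,-0.0008,-1],[0,0,0,-0.026,-0.0267,-0.0008,-1],[0,0,0,-0.026,-0.0267,-0.0008,-1]]]'
python3 -m creep '[[[0,0,-0.149,0,0,0,-1],[0,0,-0.149,0,0,0,-1],[0,0,-0.149,0,0,0,-1],[0,0,-0.149,0,0,0,-1],[0,0,-0.149,0,0,0,-1],[0,0,-0.149,0,0,0,-1],[0,0,-0.149,0,0,0,-1],[0,0,-0.149,0,0,0,-1]]]'
python3 -m creep '[[[0,0,-0.149,0,0,0,-1],[0,0,-0.149,0,0,0,-1],[0,0,-0.149,0,0,0,-1],[0,0,-0.149,0,0,0,-1],[0,0,-0.149,0,0,0,-1],[0,0,-0.149,0,0,0,-1],[0,0,-0.149,0,0,0,-1],[0,0,-0.149,0,0,0,-1]]]'
python3 - <<'E'
from h import *
np.set_printoptions(precision=4,suppress=True)
s=ctrl.read_state();c=vision.calibration("wrist");im=vision.get_image("wrist")
cv2.imwrite("pics/w1.png",im[:,:,::-1])
for t,z in (("wheel_a",.135),("cap_a",.108)):
    for d in look_for(t,"wrist")[:4]: print(t,np.round(d["box"]),d["p"],onz(c,*d["box"][:2],z))
print(s["joint_pos"],s["position"],proj(c,[.5785,-.279,.135]))
E
```

```text
t: 3.0
position: [0.5685, -0.2754, 0.2505]
tcp_rot: [0.0, 0.152, 0.988, 0.0]
wrist_force: [1.2, 1.4, -0.0]
grip_width: 0.0853
grasp_force: 0.0
t: 3.8
position: [0.568, -0.2739, 0.2504]
tcp_rot: [-0.0, -0.432, 0.902, 0.0]
wrist_force: [-0.5, 0.2, -0.7]
grip_width: 0.0853
grasp_force: 0.0
t: 4.6
position: [0.568, -0.2739, 0.2504]
tcp_rot: [0.0, 0.864, -0.504, -0.0]
wrist_force: [-0.3, -0.1, -0.3]
grip_width: 0.0855
grasp_force: 0.0
wheel_a [282. 198.  74.  73.] 0.84 [ 0.5721 -0.2834  0.135 ]
cap_a [144. 168.  54.  47.] 0.85 [ 0.6905 -0.2406  0.108 ]
cap_a [231. 332.  45.  46.] 0.76 [ 0.5428 -0.121   0.108 ]
cap_a [311. 260.  47.  43.] 0.76 [ 0.5126 -0.2364  0.108 ]
cap_a [196. 288.  42.  58.] 0.73 [ 0.5977 -0.1512  0.108 ]
[-0.4493  0.3002  0.4604  1.7311 -0.     -2.5347] [ 0.568  -0.2739  0.2504] (np.float64(272.56339167823404), np.float64(198.60120385276832))
```

View pics/w1.png

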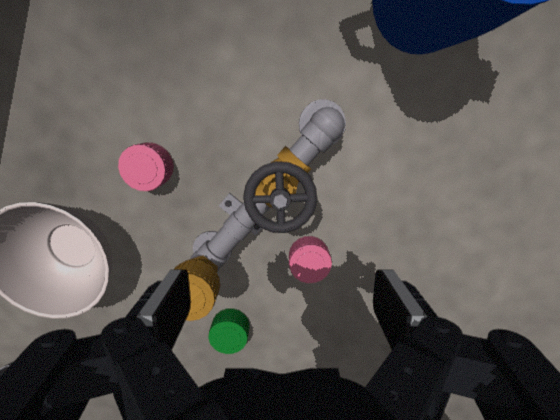

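The wrist view shows the wheel hub at (281,199), the brass cap at (197,293), partly behind a finger, and the pink and green decoys around it. I'll move over the wheel, go lower and look again.

Run:
```python
from h import *
np.set_printoptions(precision=4,suppress=True)
print(delta([.574,-.282,.20]))
```

```text
[ 0.01   -0.0013  0.0504]
```

```bash
python3 -m creep '[[[0,0,0,0.005,-0.0006,0.02,-1],[0,0,0,0.005,-0.0006,0.02,-1],[0,0,0,0,0,0.01,-1],[0,0,0,0,0,0,-1]]]'
python3 - <<'E'
from h import *
np.set_printoptions(precision=4,suppress=True)
s=ctrl.read_state();c=vision.calibration("wrist");im=vision.get_image("wrist")
cv2.imwrite("pics/w2.png",im[:,:,::-1])
for d in look_for("wheel_a","wrist")[:2]: print(np.round(d["box"],1),d["p"],onz(c,*d["box"][:2],.135))
print(s["position"],proj(c,[.574,-.282,.135]))
# dark finger tips mid: project grasp point
print(proj(c,s["position"]))
E
```

```text
t: 5.15
position: [0.5732, -0.2817, 0.1989]
tcp_rot: [0.0, 0.862, -0.508, -0.001]
wrist_force: [0.1, -0.0, -0.2]
grip_width: 0.0854
grasp_force: 0.0
[280.4 228.2  89.2  85.6] 0.81 [ 0.574  -0.2835  0.135 ]
[ 0.5732 -0.2817  0.1989] (np.float64(279.33317211041657), np.float64(229.9482584460019))
(np.float64(279.7035010064962), np.float64(275.9644904603252))
```

View pics/w2.png

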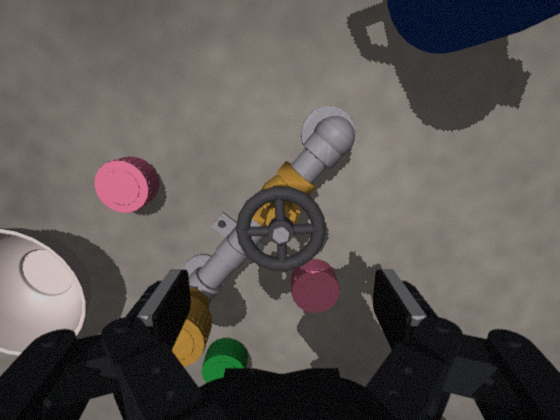

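```bash
python3 -m creep '[[[0,0,0,0.0015,0,0.025,-1],[0,0,0,0,0,0.03,-1],[0,0,0,0,0,0.02,-1],[0,0,0,0,0,0.01,-1],[0,0,0,0,0,0,1],[0,0,0,0,0,0,1],[0,0,0,0,0,0,1],[0,0,0,0,0,0,1]]]' 45
python3 -m creep '[[[0,0,0,0,0,0,1],[0,0,0,0,0,0,1],[0,0,0,0,0,0,1]]]'
```

```text
t: 6.05
position: [0.575, -0.2836, 0.1175]
tcp_rot: [-0.0, 0.862, -0.507, 0.001]
wrist_force: [-3.5, 2.0, 6.3]
grip_width: 0.0599
grasp_force: 49.3
t: 6.35
position: [0.575, -0.2836, 0.1175]
tcp_rot: [-0.0, 0.862, -0.507, 0.001]
wrist_force: [-3.6, 1.2, 6.1]
grip_width: 0.06
grasp_force: 49.3
```

```bash
python3 -m creep '[[[0,0,0.12,0,0,0,1],[0,0,0.12,0,0,0,1],[0,0,0.12,0,0,0,1],[0,0,0.12,0,0,0,1],[0,0,0.12,0,0,0,1]]]'
python3 - <<'E'
from h import *
s=ctrl.read_state();print(s["ft_torque"],s["joint_pos"][5]);im=vision.get_image("wrist")
cv2.imwrite("pics/w3.png",im[:,:,::-1])
E
```

```text
t: 6.85
position: [0.5733, -0.2839, 0.1175]
tcp_rot: [-0.001, -0.672, 0.741, -0.0]
wrist_force: [-13.7, 0.2, 9.3]
grip_width: 0.0596
grasp_force: 49.9
[0.03127578 2.70374693 0.18284316] -1.9324892974345107
```

View pics/w3.png

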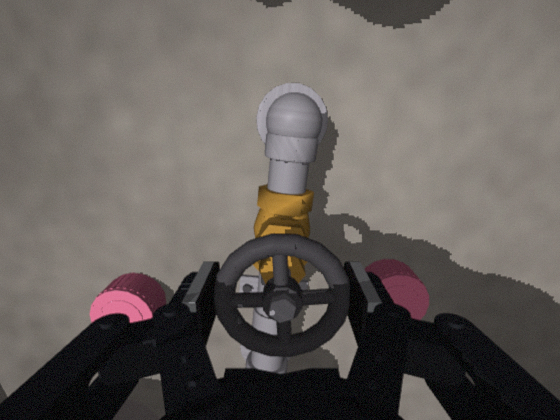

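The wheel sits squarely between the pads with its hub at (283,302), and its spokes turned with the gripper. I'll keep turning.

```bash
python3 -m creep '[[[0,0,0.14,0,0,0,1],[0,0,0.14,0,0,0,1],[0,0,0.14,0,0,0,1],[0,0,0.14,0,0,0,1],[0,0,0.14,0,0,0,1],[0,0,0.14,0,0,0,1],[0,0,0.14,0,0,0,1],[0,0,0.14,0,0,0,1]]]'
python3 -c "
from h import *;s=ctrl.read_state();print(s['ft_torque'],s['joint_pos'][5])"
python3 -m creep '[[[0,0,0.14,0,0,0,1],[0,0,0.14,0,0,0,1],[0,0,0.14,0,0,0,1],[0,0,0.14,0,0,0,1],[0,0,0.14,0,0,0,1],[0,0,0.14,0,0,0,1]]]'
python3 -c "
from h import *;s=ctrl.read_state();print(s['ft_torque'],s['joint_pos'][5])"
```

```text
t: 7.7
position: [0.5709, -0.2821, 0.1174]
tcp_rot: [-0.003, -0.176, 0.984, 0.002]
wrist_force: [-27.4, 11.4, 16.7]
grip_width: 0.06
grasp_force: 50.5
[2.06885126 5.21154275 0.26477094] -0.811695779598333
t: 8.3
position: [0.571, -0.2797, 0.1174]
tcp_rot: [-0.004, 0.24, 0.971, 0.002]
wrist_force: [-25.8, 23.1, 19.2]
grip_width: 0.0597
grasp_force: 50.3
[4.38802337 4.9701937  0.14912118] 0.02833721911232951
```

```bash
python3 -m creep '[[[0,0,0,0.004,0.001,-0.002,1],[0,0,0.1,0,0,0,1],[0,0,0.1,0,0,0,1],[0,0,0.1,0,0,0,1]]]'
python3 -c "
from h import *;s=ctrl.read_state();print(s['ft_torque'],s['joint_pos'][5])"
python3 -m creep '[[[0,0,0.1,0,0,0,1],[0,0,0.1,0,0,0,1],[0,0,0.1,0,0,0,1]]]'
python3 -c "
from h import *;s=ctrl.read_state();print(s['ft_torque'],s['joint_pos'][5])"
```

```text
t: 8.7
position: [0.5713, -0.2789, 0.1177]
tcp_rot: [-0.001, 0.382, 0.924, 0.001]
wrist_force: [-3.7, 10.5, -0.5]
grip_width: 0.0599
grasp_force: 53.7
[1.94525302 0.54261365 0.18802851] 0.3282303173674906
t: 9.0
position: [0.5722, -0.2787, 0.1178]
tcp_rot: [-0.0, 0.515, 0.857, 0.002]
wrist_force: [20.8, -23.5, -4.6]
grip_width: 0.0596
grasp_force: 54.0
[-5.29992885 -4.04199169  0.75896419] 0.6274265942471325
```

```bash
python3 -m creep '[[[0,0,0.05,0,0,0,1],[0,0,0.05,0,0,0,1]]]'
python3 - <<'E'
from h import *
s=ctrl.read_state();print(s["ft_torque"],s["joint_pos"][5]);im=vision.get_image("wrist")
cv2.imwrite("pics/w4.png",im[:,:,::-1])
E
```

```text
t: 9.2
position: [0.5736, -0.2815, 0.1179]
tcp_rot: [0.002, 0.557, 0.831, 0.0]
wrist_force: [7.9, -5.3, -7.9]
grip_width: 0.0596
grasp_force: 52.4
[-1.01584992 -1.94813107  1.49005155] 0.725238011132708
```

View pics/w4.png

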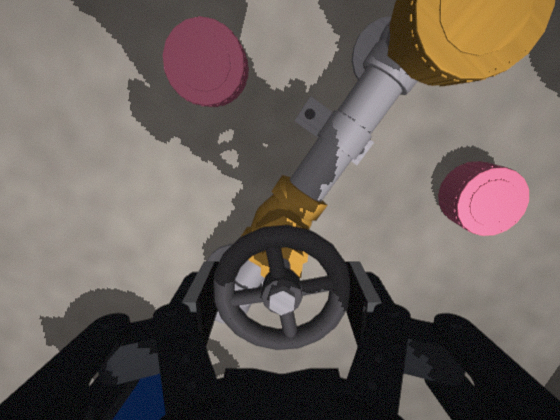

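Two spokes now lie about 0.17 rad off the pad line and the torque has risen to 1.5 N m, so the wheel is against its stop after about 3.1 rad. Next I release, rise and go to the cap.

```bash
python3 -m creep '[[[0,0,0,0,0,0,-1],[0,0,0,0,0,0,-1],[0,0,0,0,0,0,-1],[0,0,0,0,0,0,-1],[0,0,0,0,0,-0.03,-1],[0,0,0,0,0,-0.04,-1],[0,0,0,0,0,-0.04,-1],[0,0,0,0,0,0,-1]]]'
python3 - <<'E'
from h import *
np.set_printoptions(precision=4,suppress=True)
s=ctrl.read_state();c=vision.calibration("wrist");im=vision.get_image("wrist")
for t,z in (("wheel_a",.135),("cap_a",.108)):
    for d in look_for(t,"wrist")[:4]: print(t,np.round(d["box"]),round(d["p"],2),onz(c,*d["box"][:2],z))
print(s["position"],s["joint_pos"][5],delta([.5965,-.140,.225]))
E
```

```text
t: 10.05
position: [0.5728, -0.2812, 0.2342]
tcp_rot: [0.004, 0.557, 0.831, 0.001]
wrist_force: [0.9, -0.5, 0.4]
grip_width: 0.0856
grasp_force: 0.0
wheel_a [280. 212.  76.  78.] 0.55 [ 0.5724 -0.2819  0.135 ]
cap_a [384.  55.  81.  82.] 0.91 [ 0.601  -0.1424  0.108 ]
cap_a [232.  78.  53.  62.] 0.73 [ 0.4991 -0.2026  0.108 ]
cap_a [420. 172.  57.  49.] 0.66 [ 0.673  -0.2106  0.108 ]
[ 0.5728 -0.2812  0.2342] 0.7243429422989617 [0.1206 0.0765 0.0023]
```

```bash
python3 -m creep '[[[0,0,0,0.03,0.019,0,-1],[0,0,0,0.03,0.019,0,-1],[0,0,0,0.03,0.019,0,-1],[0,0,0,0.03,0.019,0.02,-1],[0,0,0,0,0,0.01,-1],[0,0,0,0,0,0,-1]]]'
python3 - <<'E'
from h import *
np.set_printoptions(precision=4,suppress=True)
s=ctrl.read_state();c=vision.calibration("wrist");im=vision.get_image("wrist")
cv2.imwrite("pics/w5.png",im[:,:,::-1])
for d in look_for("cap_a","wrist")[:4]: print(np.round(d["box"]),round(d["p"],2),onz(c,*d["box"][:2],.108),onz(c,*d["box"][:2],.121))
print(s["position"],s["joint_pos"],rot(s["tcp_rot"]).as_matrix())
E
```

```text
t: 10.8
position: [0.5952, -0.1399, 0.1946]
tcp_rot: [-0.002, 0.556, 0.831, -0.001]
wrist_force: [-0.3, -0.2, -0.8]
grip_width: 0.085
grasp_force: 0.0
[163. 204.  64.  59.] 0.97 [ 0.5084 -0.1643  0.108 ] [ 0.5117 -0.159   0.121 ]
[353. 286.  43.  55.] 0.94 [ 0.6708 -0.1717  0.108 ] [ 0.6649 -0.166   0.121 ]
[288. 226.  72.  79.] 0.86 [ 0.6018 -0.1445  0.108 ] [ 0.5998 -0.1403  0.121 ]
[250.  75.  63.  67.] 0.76 [ 0.5371 -0.0555  0.108 ] [ 0.5387 -0.0563  0.121 ]
[ 0.5952 -0.1399  0.1946] [-0.2307  0.2311  0.2674  1.6117 -0.0002  0.9485] [[-0.3817  0.9243 -0.0045]
 [ 0.9243  0.3817  0.0008]
 [ 0.0025 -0.0038 -1.    ]]
```

View pics/w5.png

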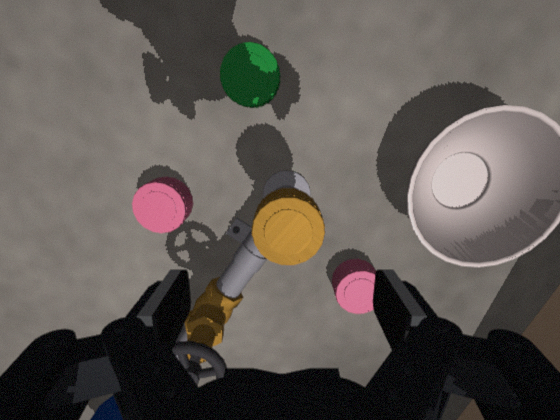

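The cap's top face is centred at about (289,229), just ahead of the grasp axis, with no look-alike in the fingers' way. I'll descend and grip it.

```bash
python3 -m creep '[[[0,0,0,-0.0045,0.0041,0.02,-1],[0,0,0,0,0,0.03,-1],[0,0,0,0,0,0.03,-1],[0,0,0,0,0,0.02,-1],[0,0,0,0,0,0.004,-1],[0,0,0,0,0,0,1],[0,0,0,0,0,0,1],[0,0,0,0,0,0,1]]]' 45
python3 -m creep '[[[0,0,0,0,0,0,1],[0,0,0,0,0,0,1],[0,0,0,0,0,0,1]]]'
python3 -c "
from h import *;s=ctrl.read_state();print(s['ft_torque'],s['joint_pos'][5])"
```

```text
t: 11.7
position: [0.6026, -0.1439, 0.0957]
tcp_rot: [0.001, 0.557, 0.831, 0.0]
wrist_force: [0.1, -2.0, 3.4]
grip_width: 0.052
grasp_force: 47.2
t: 12.0
position: [0.6026, -0.1439, 0.0956]
tcp_rot: [0.002, 0.557, 0.831, 0.0]
wrist_force: [-0.5, -1.2, 6.4]
grip_width: 0.0525
grasp_force: 47.5
[-0.39109152  0.23412343 -0.03574344] 0.9469407211560424
```

```bash
for i in 1 2; do :; done; python3 -m creep '[[[0,0,-0.06,0,0,0,1],[0,0,-0.06,0,0,0,1]]]'
python3 -c "
from h import *;s=ctrl.read_state();print(s['ft_torque'],s['joint_pos'][5])"
python3 -m creep '[[[0,0,-0.06,0,0,0,1],[0,0,-0.06,0,0,0,1]]]'
python3 -c "
from h import *;s=ctrl.read_state();print(s['ft_torque'],s['joint_pos'][5])"
```

```text
t: 12.2
position: [0.6024, -0.1433, 0.0956]
tcp_rot: [0.001, 0.505, 0.863, 0.001]
wrist_force: [-1.5, 2.5, 7.5]
grip_width: 0.0523
grasp_force: 47.6
[ 0.25791613  0.53740835 -0.0472067 ] 0.8246460738220192
t: 12.4
position: [0.6021, -0.1439, 0.0956]
tcp_rot: [0.001, 0.453, 0.892, -0.0]
wrist_force: [-3.1, -0.5, 7.2]
grip_width: 0.0523
grasp_force: 49.2
[-0.35884654  0.81804574 -1.33344494] 0.7053134149498544
```

Torque jumps to -1.33 N m within 0.24 rad anticlockwise, so that way is solid. I'll try clockwise.

```bash
python3 -m creep '[[[0,0,0.12,0,0,0,1],[0,0,0.12,0,0,0,1],[0,0,0.12,0,0,0,1],[0,0,0.12,0,0,0,1],[0,0,0.12,0,0,0,1],[0,0,0.12,0,0,0,1]]]'
python3 -c "
from h import *;s=ctrl.read_state();print(s['ft_torque'],s['joint_pos'][5])"
python3 -m creep '[[[0,0,0.12,0,0,0,1],[0,0,0.12,0,0,0,1],[0,0,0.12,0,0,0,1],[0,0,0.12,0,0,0,1]]]'
python3 -c "
from h import *;s=ctrl.read_state();print(s['ft_torque'],s['joint_pos'][5])"
```

```text
t: 13.0
position: [0.6025, -0.1441, 0.0956]
tcp_rot: [0.002, 0.74, 0.673, 0.0]
wrist_force: [-2.4, -3.1, 6.5]
grip_width: 0.0523
grasp_force: 47.2
[-0.61174842  0.41905913  0.08097418] 1.431765256769054
t: 13.4
position: [0.6022, -0.1442, 0.0956]
tcp_rot: [0.001, 0.879, 0.477, 0.001]
wrist_force: [-3.0, -3.4, 6.2]
grip_width: 0.052
grasp_force: 47.3
[-0.63275386  0.66341628  0.03823869] 1.9117724613594205
```

```bash
python3 -m creep '[[[0,0,0.1,0,0,0,1],[0,0,0.1,0,0,0,1],[0,0,0,0,0,0,1],[0,0,0,0,0,-0.006,1],[0,0,0,0,0,-0.006,1],[0,0,0,0,0,-0.006,1]]]'
python3 -c "
from h import *;s=ctrl.read_state();print(s['ft_torque'],s['joint_pos'][5])"
```

```text
t: 14.0
position: [0.6018, -0.1432, 0.1121]
tcp_rot: [0.0, 0.921, 0.39, 0.0]
wrist_force: [-0.5, 0.2, -2.7]
grip_width: 0.0523
grasp_force: 47.6
[0.03438963 0.00130593 0.08821142] 2.1067750973106465
```

```bash
python3 -m creep '[[[0,0,0,0,0,-0.008,1],[0,0,0,0,0,-0.01,1],[0,0,0,0,0,-0.01,1],[0,0,0,0,0,-0.006,1],[0,0,0,0,0,0,1],[0,0,0,0,0,0,1],[0,0,0,0,0,0,1]]]'
python3 - <<'E'
from h import *
s=ctrl.read_state();print(s['qvel'],s['wrist_force'])
a=vision.get_image("scene");b=vision.get_image("side");w=vision.get_image("wrist")
def crop(i,u,v,k=4):
    return cv2.resize(i[v-60:v+60,u-60:u+60],None,fx=3,fy=3,interpolation=cv2.INTER_CUBIC)
o=np.hstack([crop(a,210,205),crop(b,325,180)]);cv2.imwrite("pics/f.png",o[:,:,::-1]);cv2.imwrite("pics/fw.png",w[:,:,::-1])
E
```

```text
t: 14.7
position: [0.6015, -0.1433, 0.1449]
tcp_rot: [-0.0, 0.921, 0.39, -0.0]
wrist_force: [0.3, 0.2, -2.8]
grip_width: 0.0525
grasp_force: 47.6
[ 0.00086657  0.00277632 -0.00055845  0.00040771  0.00080826 -0.0001346 ] [ 0.33289132  0.15326674 -2.79149734]
```

View pics/f.png

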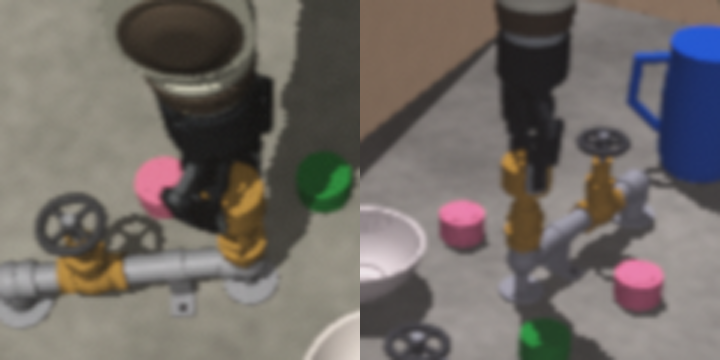

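View pics/fw.png

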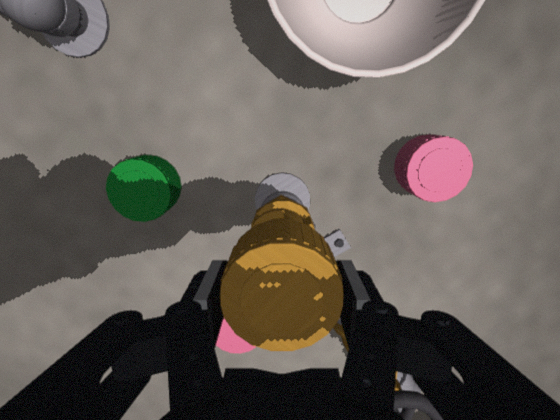

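The crops show the cap gripped upright, clear of the outlet and straight above it, at (243,200) in the scene half and (515,172) in the side half. The wrist view agrees, with the cap at (282,295), and nothing else has been disturbed.

```bash
python3 -c "
from bench import workorder;print(workorder.close_job())"
```

```text
the job is handed in; nothing more can be done
None
```

The job is handed in at about 15 s on the robot's clock: on the jug's side the valve is shut against its stop, and the cap, which loosened clockwise (left-hand thread), is held upright and still with its lower edge about 2–3 cm above the outlet.

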